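Ready the pasta sheeter: clear the feed, shut the guard, wind the rollers in

ROBOT

A 7-joint arm with a two-finger parallel gripper is mounted at the origin on a cart in front of the work surface, level with it; the furniture and walls round the work are solid. World frame = base frame: x ahead of the robot, y to its left, z up, the work surface at z = 0. Lengths are in m, angles in rad, forces in N, time in s.
With the tool pointing down it reaches from about 0.4 to 0.85 m from the base axis. Payload 4.5 kg.
Tool frame: the origin (TCP) lies midway between the tips of the shut fingers; the grasp point (between the pads) lies 19 mm behind it (r.grip_point_offset is the distance from the TCP to the grasp point, in m); z points along the fingers, y is the line along which they close (so a half turn about z gives the same grasp; the last joint's range is limited). The gripper opens to 88 mm and grips with 3 to 60 N. Pads are 18 mm wide; open, the fingers measure 123 mm over their backs; the gripper's body (75 mm by 187 mm) begins 45 mm behind the grasp point.
Start: joints at [-1.108, 0.689, -0.195, 1.565, 0.157, 0.902, -0.215], TCP at [0.26, 0.568, 0.239] pointing down, gripper open.
Joint ranges: [-3.01, 3.01], [-0.46, 2.08], [-1.47, 1.51], [0.13, 2.56], [-1, 4.14], [0.04, 2.09], [-2.66, 2.66]. Speed limits (rad/s): [2.57, 2.57, 3.14, 3.14, 3.14, 3.14, 3.14].

INTERFACE

Orientations are given as a unit quaternion [x, y, z, w].
In Python, from plant import r, optics gives the robot as it stands.
- The arm moves only by the shell command python3 -m pendant 'ROWS' [OPENING] [FORCE]. ROWS is JSON, a list of rows, each a list of 6 numbers: the shift along the tool's x, y, z as a fraction of full scale, then the turn, a rotation vector about the tool's x, y, z as a fraction of full scale. A call has 1 to 5 rows; each row shifts and turns the commanded pose from where the row before left it, along the tool's axes as they then stand; what a row does not reach is not made up. Full scale, the value 1, is 0.025 m for a shift and pi rad for a turn. A row lasts 1/12 s, in which the tool goes at most 41.7 mm and 7.16 degrees, less where a joint would pass 70% of its speed; a pose out of reach is approached as far as the arm can. A call with a number of a shift or a turn outside -1 to 1 is refused whole. A call with a gripper value outside its range is refused whole. OPENING is the opening, from -1 (shut) to 1 (fully open), set as the call begins (- or left out, the last holds). The fingers move at their own pace and stop on an object; FORCE is the grip in N (left out, the last holds). Time passes only in rows, so rows that do not move let the fingers close. It gives the time, the measured TCP pose, the force, the opening and the grip force at its end, in the units of the state.
- r.get_state(): the state, without advancing time (a new reading comes with each control period).
- optics.snapshot(name): name is "scene" or "top"; returns (picture, depth): 384x512x3 uint8, blue, green, red; 384x512 float32, m along the optical axis (not along the pixel's ray), 0 where there is no reading.
- optics.calibration(name): a dict with "vfov" (degrees; the focal length in pixels is half the picture's height over the tangent of half this angle, whatever the lens; pixels are square), "cx", "cy" (the principal point, pixels), "cam_to_world" (4x4, takes a point from camera to world coordinates). Camera axes: x right, y up, looking along -z (the intrinsics and any distortion apply to the point x, -y, -z); pixel columns grow to the right and rows downward; lengths in m; the calibration is good to about 2 mm. A picture is of the moment at which its call begins. calibration takes no time and is no camera call.
- r.finish_job(): hands the job in; it is judged then, once.
The state is a dict: "clock": time; "q": joint angles; "qd": joint speeds; "joint_torque": joint torques, N m; "tool_pos": TCP position; "eef_rot": TCP orientation; "contact_force": force on the tool from outside, world axes, zero at the start; "moment": the same for the moment, N m; "opening": opening from 0.0 (shut) to 1.0 (fully open); "finger_force": force on a finger pad.
Only numpy, scipy, OpenCV 4.12 (cv2) and the standard library are available. Lean on these libraries where they do the work, as an engineer would, in place of code of your own. Each camera call takes 0.05 s, during which the arm holds its last target. There are 200 camera calls.

TASK

Get the pasta sheeter ready for the next dough: take the scraper that was left lying over the feed opening and lay it flat on the wooden board, then slide the clear guard fully shut over the feed, which uncovers the handwheel. Wind the handwheel clockwise (seen from above), regrasping as often as needed, until the pointer stands on the long line of the scale, and let go. Leave the other things on the table where they stand.

Things in the scene. Friction and masses are not known exactly. Their poses are not given: they have to be found in the camera images.
- sheeter: Benchtop pasta sheeter, stainless, fixed, deck 105 mm above the table. Frame: origin on the table plane, z up, x to its back, y along its length to the robot's left; housing x -150 (front) to 122, y -218 to 218 mm. Feed opening in the +y half, handwheel in the -y half. Two guard tracks, 13 mm high, run along y at x = -107..-92 and 92..107. A white scale lies on the deck in front of them.
- feed (a point): Middle of the feed opening, at deck level: a slot 150 (sheeter x) by 48 (y) mm at x 0, y +105 in the sheeter's frame, with two white rollers 13 mm below the deck.
- guard (a joint): Travel in m of the clear flat guard (194 x 196 x 5 mm, top 113 mm above the table) along the tracks: 0 = fully shut over the feed (its middle at y +105 in the sheeter's frame), 0.204 = fully open (y -99), covering the handwheel. Starts open. Friction about 2 N; stays where left; hard stop at each end. It runs 3 mm above the deck: anything taller lying there blocks it.
- guard_handle (a point): Middle of the guard's steel bow handle: a level 10 mm round bar, 90 mm long in the sheeter's x, its axis 141 mm above the table and 28 mm above the guard's face, over the guard's middle. Moves with the guard; axes parallel to the sheeter's.
- handwheel (a joint): Angle in rad of the handwheel about its upright axis, growing clockwise seen from above; range 0 (rollers widest) to 7. Every radian moves the pointer 12 mm towards the sheeter's -y; the pointer stands on the long line at 5.0. Starts between 1.0 and 2.8. Friction 0.15 N m; it stays where it is left. Out of reach until the guard is shut.
- handwheel_center (a point): Centre of the handwheel, in its rim's plane, 92 mm above the table, at x 0, y -107 in the sheeter's frame. Round rim: mean radius 50, 12 mm thick. It lies in a square well 180 mm wide and 60 deep: 34 mm free outside the rim, 33 inside it to the hub. Three 8 mm spokes slope down from rim to hub: at joint 0 one points to the sheeter's +x, the others 120 degrees either side; they turn with it.
- pointer_tip (a point): The small black pointer that rides along the scale, geared to the handwheel; the point is on its thin blade, at x -128 in the sheeter's frame, 109 mm above the table.
- long_line (a point): A point on the one long line of the scale (21 mm long in the sheeter's x, the others are 7 mm), at x -128, y +105 in the sheeter's frame.
- scraper: Dough scraper with a dark bar grip and a thin steel blade, 92 (x) x 166 (y) x 25 (z) mm, 0.14 kg, lying flat on the deck over the feed opening, grip towards the robot. Origin at the middle of its underside, z up. (Another, like scraper lies at the back of the table and is not meant.)
- scraper_grip (a point): Middle of the scraper's grip: a bar 25 mm wide (x 21..46 in the scraper's frame), 166 mm long (y), 25 mm high, this point 12.5 mm above its underside. The blade runs from the grip to the scraper's -x side, 2 mm thick, its upper face 13 mm above the underside, so fingers beside the grip can only go down to there.
- board: Wooden cutting board to the left of the sheeter, 300 (x) x 200 (y) x 14 mm thick, fixed; origin at the middle of its underside, z up. A jar stands on its far (+x) end; the rest of it is free.
- mustard_jar: Glass jar with a red lid, 62 mm across, 86 mm high, on the table behind the board. Leave alone. Origin at the middle of its underside.
- spice_jar: Spice jar with a green cap, 46 mm across, 106 mm high, behind the sheeter's left end. Leave alone. Origin at the middle of its underside.
- pepper_mill: Dark wooden pepper mill, 58 mm across, 170 mm high, behind the sheeter's right end. Leave alone. Origin at the middle of its underside.
- timer: Round kitchen timer with a red dial, 66 mm across, 38 mm high, to the right of the sheeter. Leave alone. Origin at the middle of its underside.
- marker: Marker pen, 135 mm long (its y), 17 mm thick, lying behind the sheeter. Leave alone. Origin at the middle of its underside.
- honey_jar: Glass jar with a green lid, 64 x 68 mm across, 84 mm high, standing on the far end of the board (about 105 mm from the board's middle). Leave alone. Origin at the middle of its underside.

How it is judged:
On the way, in this order (a step that is already met when the one before it is completed fails the run):
1. the scraper lies flat on the board, let go (x of scraper in the frame of board between -0.15 and 0.15 m and y of scraper in the frame of board between -0.1 and 0.1 m and z of scraper in the frame of board below 0.03 m and angle between scraper's own z axis and vertical below 0.2 rad and linear speed of scraper below 0.05 m/s and contact force between the fingers and scraper below 0.3 N), for 0.2 s.
2. the guard is fully shut over the feed (value of joint guard below 0.006 m), for 0.2 s.
At the end, for the whole second after the job is handed in: The scraper lies flat and still on the board (its middle over the board), the guard is fully shut (within 6 mm of its stop), and the pointer stands on the long line within 3 mm (handwheel between 4.75 and 5.25 rad), at rest (all of step 1 and value of joint guard below 0.006 m and value of joint handwheel between 4.75 and 5.25 rad and velocity of joint handwheel between -0.05 and 0.05 rad/s); the robot touches nothing.
It fails at once if one of the other loose things (honey jar, mustard jar, spice jar, pepper mill, timer, marker) is shifted by more than 25 mm (distance of any of honey_jar, mustard_jar, spice_jar, pepper_mill, timer, marker from where it was at the start of the episode above 0.025 m).
It also fails if it takes over 72 s, if anything falls off the work surface, if the arm or the gripper's body presses on something with over 40 N, if the wrist force passes 120 N, or if a joint passes its speed limit or range.

## Working session

There is one attempt and no reset: what is moved stays moved. The work goes in short steps, Python scripts to look and compute and a shell command to move; the robot and the scene stay as the last step left them, time stands still between calls to the robot, and variables do not carry over. Pictures are saved under pics/ and viewed, at most 10 in all, crops included, and the job is handed in when it is done.

```bash
ls; mkdir -p pics; python3 - <<'E'
from plant import r, optics
import cv2,numpy as np
print(r.get_state())
for n in("scene","top"):
    p,d=optics.snapshot(n); cv2.imwrite(f"pics/{n}0.png",p); np.save(f"pics/{n}0.npy",d)
    c=optics.calibration(n); print(n,c)
E
```

```text
pics
{'clock': 0.0, 'q': array([-1.10821014,  0.68995779, -0.19448224,  1.56634914,  0.15731928,
        0.90248017, -0.21510287]), 'qd': array([-6.00635929e-04, -6.42317586e-04,  1.12835002e-03, -1.96159132e-04,
       -1.66540238e-03,  9.51938796e-07,  4.81007631e-04]), 'joint_torque': array([-6.40791368e-04, -5.27580142e+01, -1.26677424e+00, -1.53427094e+01,
       -5.25935018e-02,  6.69177927e-03,  1.58212583e-04]), 'tool_pos': array([0.25965855, 0.56781935, 0.23792421]), 'eef_rot': array([ 2.12720353e-01,  9.77112705e-01, -8.94961689e-04, -1.09709046e-04]), 'contact_force': array([-1.20968086, -0.23018446, -1.0430013 ]), 'moment': array([-0.00063496,  0.01642847, -0.0327413 ]), 'finger_force': 0.0, 'opening': 0.9978819854020848}
scene {'vfov': 46.56781227654653, 'cx': 258.30069254420664, 'cy': 185.41864075125292, 'cam_to_world': array([[-0.79604178,  0.33852858, -0.50171295, -0.26748452],
       [-0.60477807, -0.41246827,  0.6812587 ,  1.1230727 ],
       [ 0.02368487,  0.84573538,  0.53307664,  1.02919516],
       [ 0.        ,  0.        ,  0.        ,  1.        ]])}
top {'vfov': 51.37856561114532, 'cx': 248.57777700562613, 'cy': 186.55938630159434, 'cam_to_world': array([[-0.01268867,  0.99807912, -0.06063891,  0.49131992],
       [-0.99991462, -0.01247593,  0.0038856 , -0.02277335],
       [ 0.0031216 ,  0.06068304,  0.99815221,  1.29925767],
       [ 0.        ,  0.        ,  0.        ,  1.        ]])}
```

```bash
python3 - <<'E'
import cv2
p=cv2.imread("pics/top0.png"); cv2.imwrite("pics/top0b.png",cv2.resize(p,(800,600),interpolation=cv2.INTER_CUBIC))
E
```

```text
(no output)
```

View pics/top0b.png

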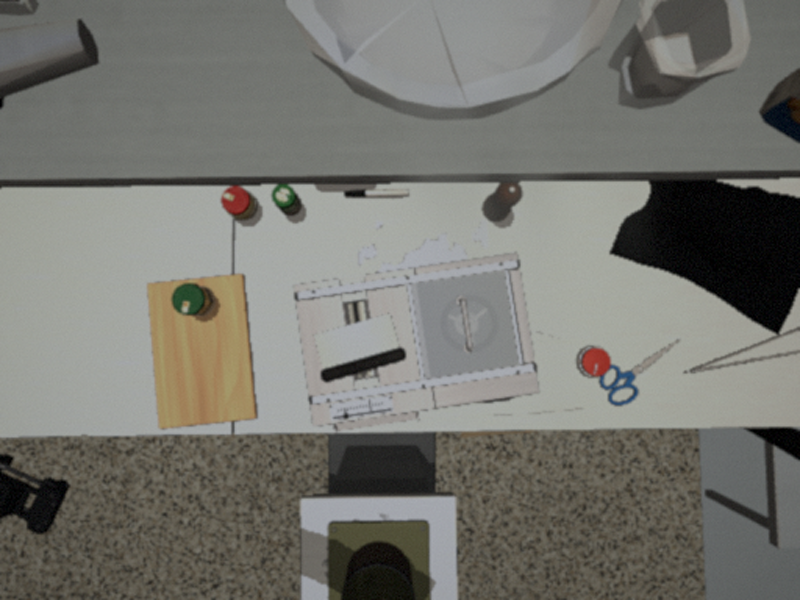

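View pics/scene0.png

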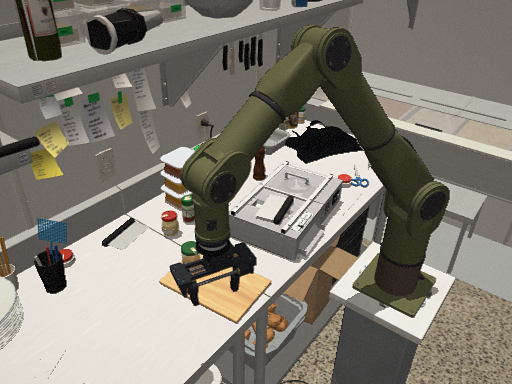

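```bash
cat > h.py <<'E'
from plant import r, optics
import cv2,numpy as np
from scipy.spatial.transform import Rotation as R
def ray(n,u,v):
    c=optics.calibration(n); f=192/np.tan(np.radians(c["vfov"]/2)); T=c["cam_to_world"]
    return T[:3,3],T[:3,:3]@np.array([(u-c["cx"])/f,-(v-c["cy"])/f,-1])
def onz(n,u,v,z):
    o,d=ray(n,u,v); return o+d*(z-o[2])/d[2]
def ond(n,u,v,D):
    o,d=ray(n,u,v); return o+d*D
def crop(n,p,x0,y0,x1,y1,s,out):
    cv2.imwrite(out,cv2.resize(p[y0:y1,x0:x1],None,fx=s,fy=s,interpolation=cv2.INTER_CUBIC))
def go(pos,rot,st=None):
    "print shift in tool axes (full-scale units) and turn from state to pos/rot(yaw-type Rotation)"
    st=st or r.get_state(); R0=R.from_quat(st["eef_rot"])
    print("shift",np.round(R0.inv().apply(np.array(pos)-st["tool_pos"])/.025,2),"turn",np.round((R0.inv()*rot).as_rotvec()/np.pi,3))
E
python3 - <<'E'
from h import *
p=cv2.imread("pics/top0.png"); crop("top",p,185,158,350,280,4.8,"pics/c1.png")
d=np.load("pics/top0.npy")
for n,(u,v) in dict(board=(130,240),deck=(205,225),grip=(232,233),blade=(228,218),table=(400,215)).items(): print(n,ond("top",u,v,d[v,u]).round(4))
# board corners (800px read-offs /1.5625) 
for u,v in((148,283),(243,275),(256,417),(160,428)): print(onz("top",(u+.5)/1.5625-.5,(v+.5)/1.5625-.5,.014).round(4))
E
```

```text
board [0.4029 0.3538 0.013 ]
deck [0.4512 0.1026 0.1166]
grip [0.4274 0.0227 0.13  ]
blade [0.4709 0.0346 0.1172]
table [ 0.4715 -0.5178  0.0029]
[0.5938 0.4687 0.014 ]
[0.6079 0.2728 0.014 ]
[0.3171 0.2459 0.014 ]
[0.2975 0.4412 0.014 ]
```

View pics/c1.png

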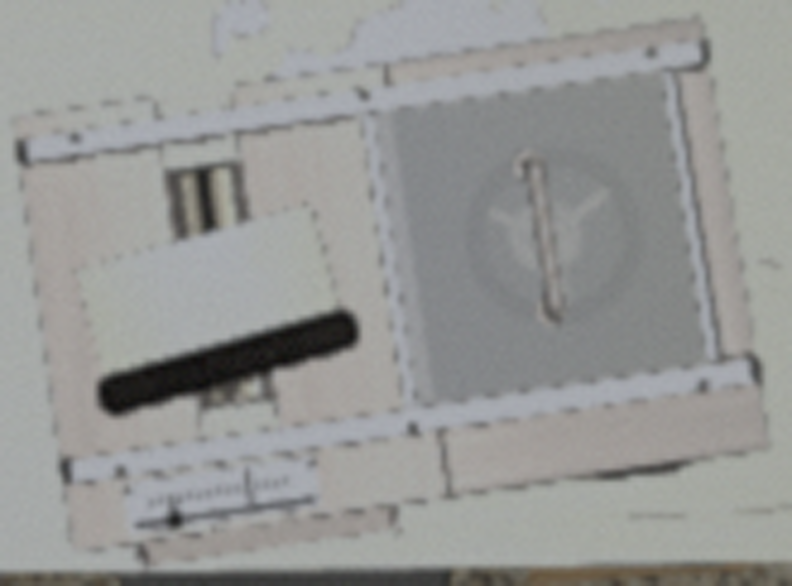

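```bash
python3 - <<'E'
from h import *
def P(x,y,z): return onz("top",(x+.5)/4.8-.5+185,(y+.5)/4.8-.5+158,z)
n=dict(h1=P(527,160,.146),h2=P(553,318,.146),fl=P(65,468,.118),fr=P(757,370,.118),bl=P(22,152,.118),br=P(707,52,.118),long=P(250,485,.106),g1=P(100,397,.13),g2=P(357,327,.13),ptr=P(175,518,.109))
for k,v in n.items(): print(k,v.round(4))
h=(n['h1']+n['h2'])/2; ex=n['h1']-n['h2']; print("handle",h,np.linalg.norm(ex),"yaw",np.arctan2(ex[1],ex[0]))
for a,b in(('fr','fl'),('br','bl')): e=n[b]-n[a]; print("yaw",np.arctan2(-e[0],e[1]),np.linalg.norm(e))
c=(n['fl']+n['fr']+n['bl']+n['br'])/4; print("track centre",c)
g=(n['g1']+n['g2'])/2; e=n['g1']-n['g2']; print("grip",g,np.linalg.norm(e),"yaw",np.arctan2(-e[0],e[1]))
yaw=np.arctan2(-(n['fl']-n['fr'])[0],(n['fl']-n['fr'])[1])
S=R.from_euler('z',yaw)
for nm,q,l in(("handle",h,(0,-.099)),("long",n['long'],(-.128,.105)),("tracks",c,(0,0))): print("origin from",nm,(q-S.apply([*l,0]))[:2])
E
```

```text
h1 [ 0.547  -0.1597  0.146 ]
h2 [ 0.452  -0.1734  0.146 ]
fl [0.3635 0.1231 0.118 ]
fr [ 0.4176 -0.3017  0.118 ]
bl [0.5572 0.1487 0.118 ]
br [ 0.614  -0.2759  0.118 ]
long [0.3503 0.0105 0.106 ]
g1 [0.4072 0.1002 0.13  ]
g2 [ 0.4475 -0.0562  0.13  ]
ptr [0.3312 0.0568 0.109 ]
handle [ 0.49949474 -0.16654998  0.146     ] 0.09606278984175516 yaw 0.14348699298745649
yaw 0.12667841219961334 0.4281842799881065
yaw 0.13289723144852605 0.42835590387667266
track centre [ 0.4880916  -0.07645466  0.118     ]
grip [0.42735375 0.02198871 0.13      ] 0.1615134759286572 yaw 0.25195698485882634
origin from handle [ 0.48698709 -0.06834326]
origin from long [ 0.49057167 -0.07747074]
origin from tracks [ 0.4880916  -0.07645466]
```

```bash
python3 -m pendant '[[-0.76,-0.85,0,0,0,0],[-0.76,-0.85,0,0,0,0],[-0.76,-0.85,0,0,0,0],[-0.76,-0.85,0,0,0,0],[-0.76,-0.85,0,0,0,0]]' 0.05 40
python3 -m pendant '[[-0.76,-0.85,0,0,0,0],[-0.76,-0.85,0,0,0,0],[-0.76,-0.85,0,0,0,0],[-0.76,-0.85,0,0,0,0],[-0.76,-0.85,0,0,0,0]]'
python3 -m pendant '[[-0.76,-0.85,0,0,0,0],[-0.76,-0.85,0,0,0,0],[-0.76,-0.85,0,0,0,0],[-0.76,-0.85,0,0,0,0],[-0.76,-0.85,0,0,0,0]]'
python3 -m pendant '[[-0.76,-0.85,0,0,0,0],[-0.76,-0.85,0,0,0,0],[-0.76,-0.85,0,0,0,0],[-0.76,-0.85,0,0,0,0],[-0.76,-0.85,0,0,0,0]]'
python3 -m pendant '[[0,0,0,0,0,0.038],[0,0,0,0,0,0.038],[0,0,0,0,0,0.038],[0,0,0,0,0,0.038],[0,0,0,0,0,0.038]]'
python3 -m pendant '[[0,0,0,0,0,0.038],[0,0,0,0,0,0.038],[0,0,0,0,0,0.017],[0,0,0,0,0,0],[0,0,0,0,0,0]]'
cat >> h.py <<'E'
def tool(yaw):  # tool down, closing line (tool y) along world yaw, z down; picks the nearer half turn
    c=[R.from_matrix(np.array([[np.sin(a),np.cos(a),0],[-np.cos(a),np.sin(a),0],[0,0,-1]])) for a in(yaw,yaw+np.pi)]
    R0=R.from_quat(r.get_state()["eef_rot"]); return min(c,key=lambda q:(R0.inv()*q).magnitude())
E
python3 - <<'E'
from h import *
print(r.get_state()["q"].round(2)); go([.4274,.022,.122],tool(.252))
E
```

```text
clock: 0.52
tool_pos: [0.3021, 0.4307, 0.2384]
eef_rot: [0.213, 0.977, -0.0, -0.0]
contact_force: [0.4, 0.5, -0.2]
opening: 0.647
finger_force: 0.0
clock: 0.93
tool_pos: [0.3443, 0.2947, 0.2386]
eef_rot: [0.213, 0.977, -0.0, -0.0]
contact_force: [0.2, 0.3, 0.1]
opening: 0.523
finger_force: 0.0
clock: 1.35
tool_pos: [0.3866, 0.1586, 0.2386]
eef_rot: [0.213, 0.977, -0.0, -0.0]
contact_force: [1.2, 0.7, 0.3]
opening: 0.525
finger_force: 0.0
clock: 1.77
tool_pos: [0.4288, 0.0225, 0.2386]
eef_rot: [0.213, 0.977, -0.0, -0.0]
contact_force: [0.7, -0.5, -0.1]
opening: 0.526
finger_force: 0.0
clock: 2.18
tool_pos: [0.4286, 0.0238, 0.2385]
eef_rot: [0.493, 0.87, -0.0, -0.0]
contact_force: [-0.7, 1.2, -0.3]
opening: 0.526
finger_force: 0.0
clock: 2.6
tool_pos: [0.4286, 0.024, 0.2386]
eef_rot: [0.611, 0.791, -0.0, -0.0]
contact_force: [-0.3, 1.1, 0.5]
opening: 0.52
finger_force: 0.0
[-0.16  0.44 -0.    2.13  0.    0.57  0.09]Traceback (most recent call last):
  File "<stdin>", line 2, in <module>
  File "h.py", line 18, in tool
    c=[R.from_matrix(np.array([[np.sin(a),np.cos(a),0],[-np.cos(a),np.sin(a),0],[0,0,-1]])) for a in(yaw,yaw+np.pi)]
       ~~~~~~~~~~~~~^^^^^^^^^^^^^^^^^^^^^^^^^^^^^^^^^^^^^^^^^^^^^^^^^^^^^^^^^^^^^^^^^^^^^^^
  File "scipy/spatial/transform/_rotation.pyx", line 1143, in scipy.spatial.transform._rotation.Rotation.from_matrix
ValueError: Non-positive determinant (left-handed or null coordinate frame) in rotation matrix 0: [[ 0.24934129  0.96841568  0.        ]
 [-0.96841568  0.24934129  0.        ]
 [ 0.          0.         -1.        ]].
```

```bash
sed -i 's/\[\[np.sin(a),np.cos(a),0\],\[-np.cos(a),np.sin(a),0\]/[[-np.sin(a),np.cos(a),0],[np.cos(a),np.sin(a),0]/' h.py
python3 - <<'E'
from h import *
go([.4274,.022,.122],tool(.252))
E
python3 -m pendant '[[0,0,1,0,0,0],[0,0,1,0,0,0],[0,0,1,0,0,0],[0,0,0.8,0,0,0],[0,0,0,0,0,0]]'
python3 - <<'E'
from h import *
go([.4274,.022,.122],tool(.252))
p,d=optics.snapshot("scene"); crop("scene",p,200,130,360,250,5,"pics/s1.png")
E
```

```text
shift [-0.07 -0.06  4.66] turn [-0.     0.     0.001]
clock: 3.02
tool_pos: [0.4269, 0.0239, 0.141]
eef_rot: [0.612, 0.791, -0.002, -0.002]
contact_force: [-0.8, 0.4, 0.1]
opening: 0.524
finger_force: 0.0
shift [-0.08  0.    0.76] turn [-0.002 -0.     0.001]
```

View pics/s1.png

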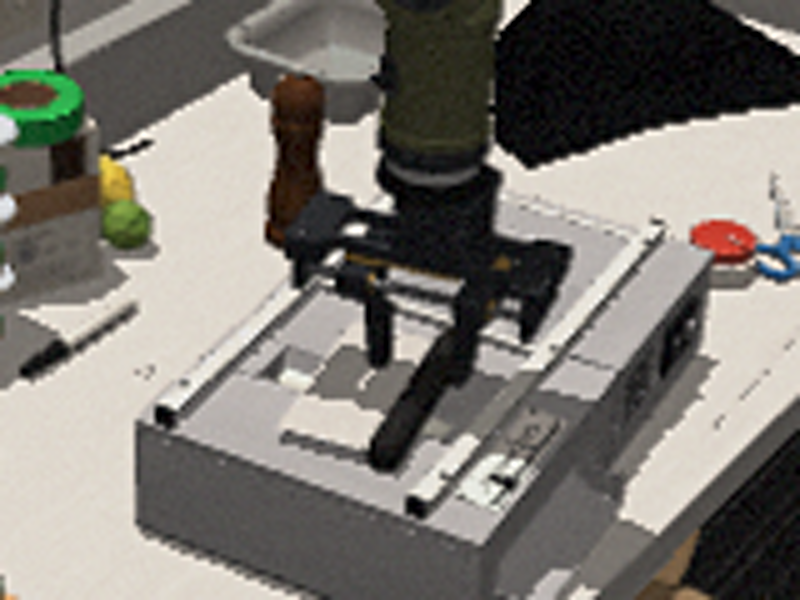

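The scene crop shows the fingers straddling the scraper grip (rear finger at (380,350), front finger at (460,370)); descending to grasp.

```bash
python3 -m pendant '[[-0.08,0,0.3,0,0,0],[0,0,0.3,0,0,0],[0,0,0.12,0,0,0],[0,0,0,0,0,0],[0,0,0,0,0,0]]'
python3 -m pendant '[[0,0,0,0,0,0],[0,0,0,0,0,0],[0,0,0,0,0,0],[0,0,0,0,0,0],[0,0,0,0,0,0]]' -1 40
python3 -m pendant '[[0,0,0,0,0,0],[0,0,0,0,0,0],[0,0,-0.2,0,0,0],[0,0,-0.3,0,0,0],[0,0,-0.5,0,0,0]]'
```

```text
clock: 3.48
tool_pos: [0.4294, 0.022, 0.126]
eef_rot: [0.612, 0.791, 0.0, 0.0]
contact_force: [-0.5, 0.6, 0.0]
opening: 0.525
finger_force: 0.0
clock: 3.9
tool_pos: [0.4285, 0.0218, 0.1259]
eef_rot: [0.612, 0.791, -0.0, -0.0]
contact_force: [-1.8, -1.1, 3.7]
opening: 0.276
finger_force: 40.0
clock: 4.32
tool_pos: [0.4293, 0.0221, 0.1507]
eef_rot: [0.612, 0.791, -0.0, -0.0]
contact_force: [0.4, -0.1, -1.6]
opening: 0.269
finger_force: 39.9
```

```bash
python3 -m pendant '[[0,0,-0.7,0,0,0],[0,0,-0.7,0,0,0],[0,0,-0.4,0,0,0.017],[0,0,0,0,0,0.017],[0,0,0,0,0,0.017]]'
python3 -m pendant '[[0.3,0,0,0,0,0],[0.6,0,0,0,0,0],[0.8,0,0,0,0,0],[0.8,0,0,0,0,0],[0.8,0,0,0,0,0]]'
python3 -m pendant '[[0.8,0,0,0,0,0],[0.8,0,0,0,0,0],[0.8,0,0,0,0,0],[0.8,0,0,0,0,0],[0.8,-0.1,0,0,0,0]]'
python3 -m pendant '[[0.8,-0.1,0,0,0,0],[0.8,-0.1,0,0,0,0],[0.8,0,0,0,0,0],[0.8,0,0,0,0,0],[0.8,0,0,0,0,0]]'
python3 -m pendant '[[0.8,0,0,0,0,0],[0.5,0,0,0,0,0],[0.4,0,0,0,0,0],[0,0,0,0,0,0],[0,0,0,0,0,0]]'
python3 - <<'E'
from h import *
go([.391,.351,.037],tool(.092))
p,d=optics.snapshot("scene"); crop("scene",p,130,200,290,320,5,"pics/s2.png")
E
```

```text
clock: 4.73
tool_pos: [0.4303, 0.0222, 0.197]
eef_rot: [0.675, 0.738, 0.001, 0.001]
contact_force: [-0.2, 0.5, -2.2]
opening: 0.273
finger_force: 39.9
clock: 5.15
tool_pos: [0.4215, 0.1057, 0.1959]
eef_rot: [0.673, 0.74, 0.0, -0.0]
contact_force: [0.5, 0.1, -1.4]
opening: 0.272
finger_force: 39.9
clock: 5.57
tool_pos: [0.4099, 0.2054, 0.1959]
eef_rot: [0.673, 0.74, 0.001, -0.0]
contact_force: [0.9, -0.2, -2.0]
opening: 0.274
finger_force: 39.9
clock: 5.98
tool_pos: [0.3948, 0.3043, 0.1958]
eef_rot: [0.673, 0.74, 0.0, -0.0]
contact_force: [0.2, -0.7, -1.6]
opening: 0.275
finger_force: 39.9
clock: 6.4
tool_pos: [0.3915, 0.3445, 0.1956]
eef_rot: [0.673, 0.739, -0.0, 0.0]
contact_force: [0.4, -0.1, -2.5]
opening: 0.268
finger_force: 39.9
shift [0.27 0.01 6.34] turn [-0.  0.  0.]
```

View pics/s2.png

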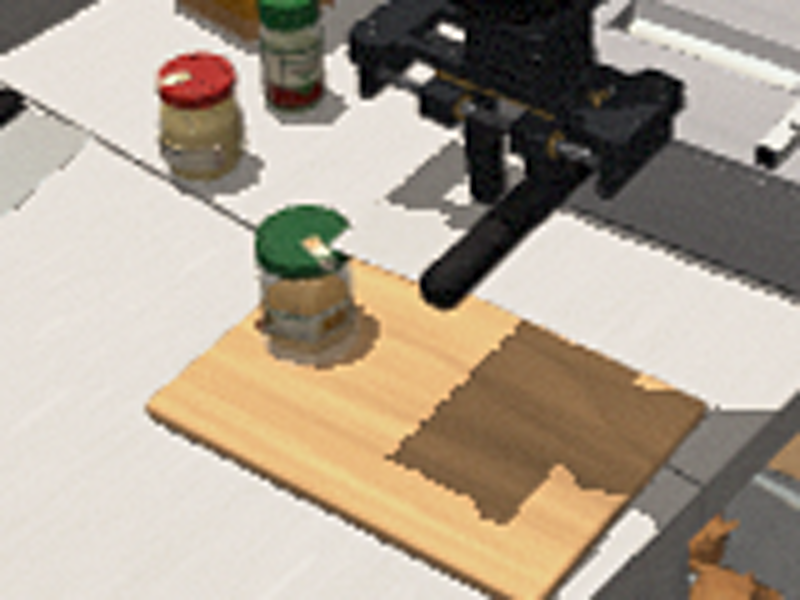

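The picture shows the scraper gripped level above the board (grip end at (440,285)), with the honey jar at (305,280) well beyond it. Lowering and releasing.

```bash
python3 -m pendant '[[0.27,0,0.5,0,0,0],[0,0,1,0,0,0],[0,0,1,0,0,0],[0,0,1,0,0,0],[0,0,1,0,0,0]]'
python3 -m pendant '[[0,0,0.8,0,0,0],[0,0,0.5,0,0,0],[0,0,0.3,0,0,0],[0,0,0.15,0,0,0],[0,0,0.1,0,0,0]]'
python3 -m pendant '[[0,0,0,0,0,0],[0,0,0,0,0,0]]'
```

```text
clock: 6.87
tool_pos: [0.3913, 0.3509, 0.0815]
eef_rot: [0.674, 0.739, -0.0, 0.0]
contact_force: [0.6, 0.3, -1.7]
opening: 0.267
finger_force: 39.9
clock: 7.28
tool_pos: [0.3913, 0.3513, 0.0365]
eef_rot: [0.674, 0.739, -0.0, 0.0]
contact_force: [-0.1, 0.7, -2.0]
opening: 0.271
finger_force: 39.9
clock: 7.45
tool_pos: [0.3915, 0.3518, 0.0375]
eef_rot: [0.674, 0.739, 0.001, 0.0]
contact_force: [-0.2, -0.8, -2.0]
opening: 0.27
finger_force: 39.9
```

```bash
python3 -m pendant '[[0,0,0.08,0,0,0],[0,0,0,0,0,0],[0,0,0,0,0,0]]'
python3 -m pendant '[[0,0,0,0,0,0],[0,0,0,0,0,0],[0,0,0,0,0,0],[0,0,0,0,0,0],[0,0,0,0,0,0]]' 0
python3 -m pendant '[[0,0,-0.5,0,0,0],[0,0,-1,0,0,0],[0,0,-1,0,0,0],[0,0,-1,0,0,0],[0,0,-1,0,0,0]]'
python3 -m pendant '[[0,0,-1,0,0,0],[0,0,-1,0,0,0],[0,0,-0.6,0,0,0],[0,0,0,0,0,0]]'
python3 - <<'E'
from h import *
print(r.get_state()["q"].round(2)); go([.5,-.17,.122],tool(1.70))
p,d=optics.snapshot("top"); crop("top",p,85,158,225,278,5,"pics/t2.png")
E
```

```text
clock: 7.7
tool_pos: [0.3912, 0.3518, 0.0353]
eef_rot: [0.674, 0.739, 0.0, 0.0]
contact_force: [0.0, 0.3, -1.6]
opening: 0.272
finger_force: 39.9
clock: 8.12
tool_pos: [0.3912, 0.3517, 0.0351]
eef_rot: [0.674, 0.739, 0.0, -0.0]
contact_force: [-0.2, -0.2, 0.4]
opening: 0.501
finger_force: 0.0
clock: 8.53
tool_pos: [0.3909, 0.3514, 0.1486]
eef_rot: [0.674, 0.739, -0.0, -0.0]
contact_force: [0.3, 0.4, 0.1]
opening: 0.501
finger_force: 0.0
clock: 8.87
tool_pos: [0.3926, 0.3528, 0.2156]
eef_rot: [0.674, 0.739, 0.003, 0.0]
contact_force: [-0.8, -0.3, -0.8]
opening: 0.5
finger_force: 0.0
[-0.92  0.6   0.16  1.9  -0.15  0.65 -0.58]
shift [-21.24   2.33   3.67] turn [ 0.    -0.002  0.488]
```

View pics/t2.png

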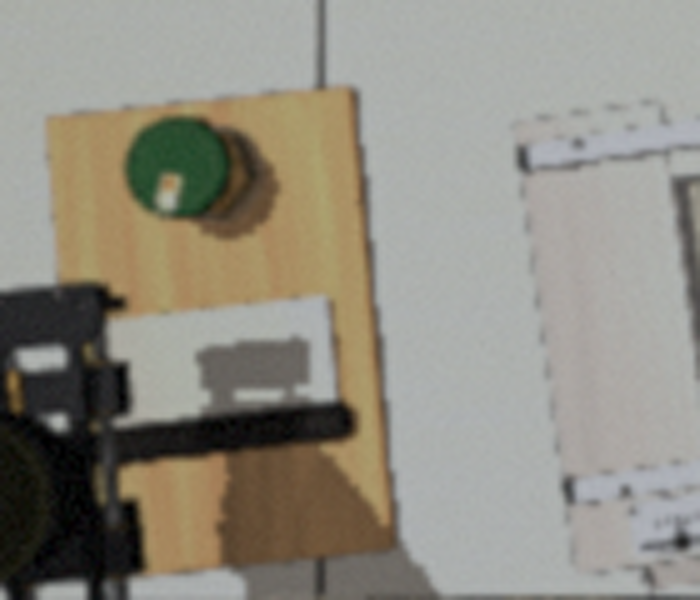

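Scraper lies flat on the board (grip from (110,445) to (350,420)), clear of the honey jar. On to the guard handle.

```bash
python3 -m pendant '[[-0.6,0.07,0,0,0,0],[-0.9,0.1,0,0,0,0],[-1,0.11,0,0,0,0],[-1,0.11,0,0,0,0],[-1,0.11,0,0,0,0]]' 0.4
python3 -m pendant '[[-1,0.11,0,0,0,0],[-1,0.11,0,0,0,0],[-1,0.11,0,0,0,0],[-1,0.11,0,0,0,0],[-1,0.11,0,0,0,0]]'
python3 -m pendant '[[-1,0.11,0,0,0,0],[-1,0.11,0,0,0,0],[-1,0.11,0,0,0,0],[-1,0.11,0,0,0,0],[-1,0.11,0,0,0,0]]'
python3 -m pendant '[[-1,0.11,0,0,0,0],[-1,0.11,0,0,0,0],[-1,0.11,0,0,0,0],[-1,0.11,0,0,0,0],[-1,0.11,0,0,0,0]]'
python3 -m pendant '[[-1,0.11,0,0,0,0],[-0.8,0.09,0,0,0,0],[0,0,0,0,0,0.038],[0,0,0,0,0,0.038],[0,0,0,0,0,0.038]]'
python3 -m pendant '[[0,0,0,0,0,0.038],[0,0,0,0,0,0.038],[0,0,0,0,0,0.038],[0,0,0,0,0,0.038],[0,0,0,0,0,0.038]]'
python3 -m pendant '[[0,0,0,0,0,0.038],[0,0,0,0,0,0.038],[0,0,0,0,0,0.038],[0,0,0,0,0,0.038],[0,0,0,0,0,0.03]]'
python3 -m pendant '[[0,0,0,0,0,0],[0,0,0,0,0,0]]'
python3 - <<'E'
from h import *
print(r.get_state()["q"].round(2)); go([.5,-.17,.122],tool(1.70))
E
```

```text
clock: 9.33
tool_pos: [0.4131, 0.2393, 0.2111]
eef_rot: [0.673, 0.739, -0.001, -0.0]
contact_force: [0.0, 0.3, -1.0]
opening: 0.7
finger_force: 0.0
clock: 9.75
tool_pos: [0.4384, 0.1162, 0.2111]
eef_rot: [0.673, 0.739, -0.001, -0.001]
contact_force: [0.5, 0.1, 0.2]
opening: 0.701
finger_force: 0.0
clock: 10.17
tool_pos: [0.4636, -0.0068, 0.2111]
eef_rot: [0.674, 0.739, -0.001, -0.001]
contact_force: [0.8, -0.2, 0.3]
opening: 0.701
finger_force: 0.0
clock: 10.58
tool_pos: [0.4888, -0.1298, 0.2109]
eef_rot: [0.674, 0.739, -0.001, -0.001]
contact_force: [0.0, 0.2, -0.4]
opening: 0.7
finger_force: 0.0
clock: 11.0
tool_pos: [0.4978, -0.1735, 0.2107]
eef_rot: [0.797, 0.604, -0.001, -0.001]
contact_force: [0.8, 0.2, -0.8]
opening: 0.696
finger_force: 0.0
clock: 11.42
tool_pos: [0.4979, -0.1728, 0.2108]
eef_rot: [0.939, 0.344, -0.001, -0.001]
contact_force: [-0.8, 0.3, -0.4]
opening: 0.696
finger_force: 0.0
clock: 11.83
tool_pos: [0.4979, -0.1728, 0.2108]
eef_rot: [0.998, 0.065, -0.001, -0.0]
contact_force: [-0.0, -0.0, 0.4]
opening: 0.697
finger_force: 0.0
clock: 12.0
tool_pos: [0.4981, -0.1728, 0.2112]
eef_rot: [0.998, 0.07, -0.001, -0.0]
contact_force: [-0.0, -0.1, -0.8]
opening: 0.703
finger_force: 0.0
[-0.05  0.65  0.49  1.91 -0.46  0.7  -0.71]
shift [ 0.1  -0.1   3.57] turn [-0.     0.001  0.003]
```

```bash
python3 -m pendant '[[0.1,-0.1,1,0,0,0],[0,0,1,0,0,0],[0,0,1,0,0,0],[0,0,0.57,0,0,0],[0,0,0,0,0,0]]'
python3 -m pendant '[[0,0,0,0,0,0],[0,0,0,0,0,0],[0,0,0,0,0,0],[0,0,0,0,0,0],[0,0,0,0,0,0]]' -1 20
python3 -m pendant '[[0,0,0,0,0,0],[0,0,0,0,0,0],[0,0,0,0,0,0]]'
python3 - <<'E'
from h import *
s=r.get_state();S=R.from_euler('z',.13);print((s["tool_pos"]+S.apply([0,.204,0])).round(4)); go(s["tool_pos"]+S.apply([0,.204,0]),tool(1.70))
E
```

```text
clock: 12.42
tool_pos: [0.4989, -0.1693, 0.1201]
eef_rot: [0.998, 0.069, -0.003, -0.002]
contact_force: [-0.7, -0.4, 0.8]
opening: 0.7
finger_force: 0.0
clock: 12.83
tool_pos: [0.5015, -0.1704, 0.124]
eef_rot: [0.998, 0.069, 0.001, 0.0]
contact_force: [-0.2, 0.6, 0.2]
opening: 0.343
finger_force: 0.0
clock: 13.08
tool_pos: [0.5011, -0.1703, 0.1234]
eef_rot: [0.998, 0.068, 0.0, -0.0]
contact_force: [-0.9, 0.1, -0.2]
opening: 0.122
finger_force: 0.0
[0.4746 0.032  0.1234]
shift [ 0.06 -8.16  0.  ] turn [-0.    -0.     0.002]
```

```bash
python3 -m pendant '[[0,0,0,0,0,0],[0,0,0,0,0,0],[0,-0.2,0,0,0,0],[0,-0.4,0,0,0,0],[0,-0.5,0,0,0,0]]'
python3 -m pendant '[[0,-0.6,0,0,0,0],[0,-0.6,0,0,0,0],[0,-0.6,0,0,0,0],[0,-0.6,0,0,0,0],[0,-0.6,0,0,0,0]]'
python3 -m pendant '[[0,-0.6,0,0,0,0],[0,-0.6,0,0,0,0],[0,-0.6,0,0,0,0],[0,-0.6,0,0,0,0],[0,-0.6,0,0,0,0]]'
python3 -m pendant '[[0,-0.4,0,0,0,0],[0,-0.2,0,0,0,0],[0,-0.2,0,0,0,0],[0,-0.1,0,0,0,0],[0,-0.1,0,0,0,0]]'
python3 - <<'E'
from h import *
s=r.get_state();print(s["contact_force"],s["finger_force"],s["moment"]); go([.4746,.032,.1234],tool(1.70))
E
```

```text
clock: 13.5
tool_pos: [0.4975, -0.1437, 0.1233]
eef_rot: [0.998, 0.067, 0.001, 0.001]
contact_force: [0.9, -1.8, -1.0]
opening: 0.098
finger_force: 19.8
clock: 13.92
tool_pos: [0.4873, -0.0672, 0.1233]
eef_rot: [0.998, 0.069, 0.001, 0.0]
contact_force: [2.1, -1.8, -0.6]
opening: 0.095
finger_force: 19.9
clock: 14.33
tool_pos: [0.4774, 0.0071, 0.1233]
eef_rot: [0.998, 0.069, 0.001, 0.0]
contact_force: [4.0, -2.6, -1.6]
opening: 0.099
finger_force: 19.9
clock: 14.75
tool_pos: [0.4745, 0.0284, 0.1234]
eef_rot: [0.998, 0.067, 0.001, 0.002]
contact_force: [4.9, -8.6, -4.5]
opening: 0.103
finger_force: 20.1
[ 4.93877755 -8.58626486 -4.54294279] 20.0998055934906 [-1.75907991 -0.77525905  0.00705306]
shift [ 0.02 -0.14 -0.  ] turn [ 0.001 -0.001  0.002]
```

```bash
python3 -m pendant '[[0,-0.1,0,0,0,0],[0,-0.1,0,0,0,0],[0,-0.1,0,0,0,0],[0,0,0,0,0,0],[0,0,0,0,0,0]]'

```

```text
clock: 15.17
tool_pos: [0.4745, 0.0285, 0.1234]
eef_rot: [0.998, 0.064, 0.003, 0.007]
contact_force: [5.4, -18.9, -7.3]
opening: 0.099
finger_force: 20.4
```

```bash
python3 -m pendant '[[0,0.25,0,0,0,0],[0,0,0,0,0,0],[0,0,0,0,0,0],[0,0,0,0,0,0],[0,0,0,0,0,0]]' 0.2
python3 -m pendant '[[0,0,-0.5,0,0,0],[0,0,-1,0,0,0],[0,0,-1,0,0,0],[0,0,-1,0,0,0],[0,0,-1,0,0,0]]'
python3 - <<'E'
from h import *
print(r.get_state()["q"].round(2))
p,d=optics.snapshot("top"); cv2.imwrite("pics/t3.png",p); crop("top",p,205,158,350,268,5.5,"pics/t3c.png"); np.save("pics/t3.npy",d)
p,d=optics.snapshot("scene"); cv2.imwrite("pics/s3.png",p)
E
```

```text
clock: 15.58
tool_pos: [0.4725, 0.0326, 0.1231]
eef_rot: [0.998, 0.069, -0.001, -0.001]
contact_force: [-0.6, 0.4, -0.7]
opening: 0.448
finger_force: 0.0
clock: 16.0
tool_pos: [0.4724, 0.0323, 0.2367]
eef_rot: [0.998, 0.069, -0.001, -0.0]
contact_force: [0.4, 1.2, -0.7]
opening: 0.602
finger_force: 0.0
[-0.55  0.57  0.61  2.03 -0.51  0.69 -1.04]
```

View pics/t3c.png

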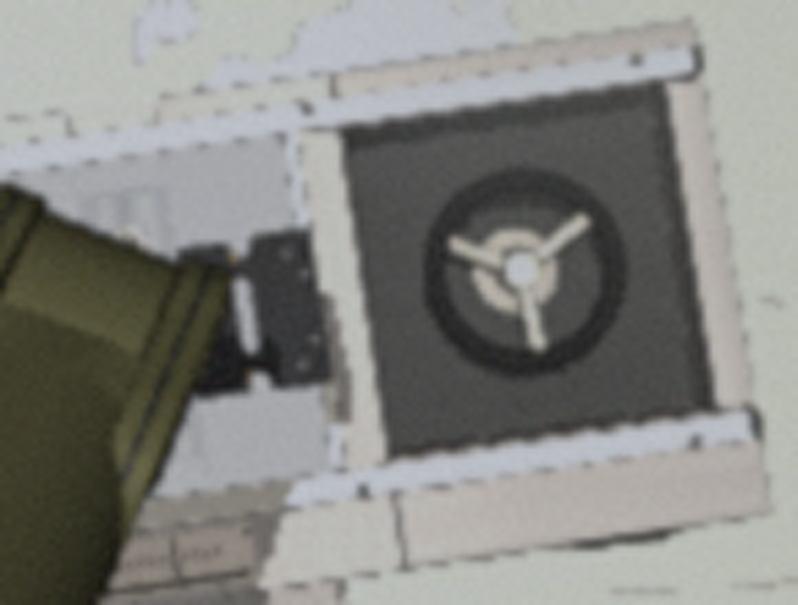

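```bash
python3 - <<'E'
from h import *
def P(x,y,z): return onz("top",(x+.5)/5.5-.5+205,(y+.5)/5.5-.5+158,z)
print("rim", P(524,168,.094),P(525,375,.094),P(424,272,.094),P(627,270,.094))
c=np.array([.502,-.1817,0])
print("hub px at z .08",P(524,271,.08))
for x,y in((583,220),(455,243),(540,347)):
    v=P(x,y,.088)-c; a=np.arctan2(v[1],v[0]); print("r",np.hypot(*v[:2]).round(4),"world yaw",np.degrees(a).round(1),"theta mod 2.094",(-(a-.13))%(2*np.pi/3))
print("long line",P(176,550,.106))
d=np.load("pics/t3.npy")
p=cv2.imread("pics/s3.png"); crop("scene",p,290,200,370,260,10,"pics/s3c.png")
E
```

```text
rim [ 0.55782123 -0.1825705   0.094     ] [ 0.44442419 -0.18079406  0.094     ] [ 0.50138487 -0.12653438  0.094     ] [ 0.5010703  -0.23795298  0.094     ]
hub px at z .08 [ 0.50135324 -0.18325369  0.08      ]
r 0.0431 world yaw -51.3 theta mod 2.094 1.0249165714591042
r 0.0402 world yaw 67.8 theta mod 2.094 1.0407943324217555
r 0.0434 world yaw -168.8 theta mod 2.094 0.981266319590163
long line [0.35343249 0.01076882 0.106     ]
```

View pics/s3c.png

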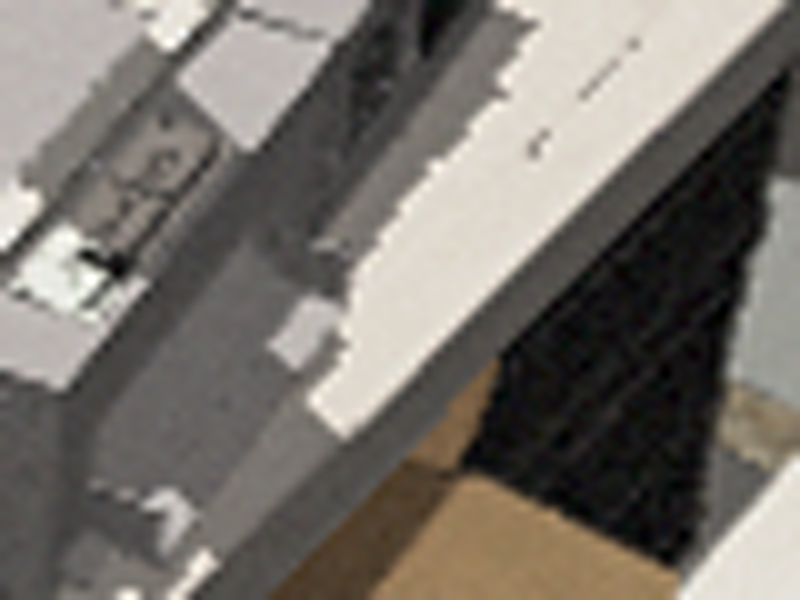

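```bash
python3 - <<'E'
from h import *
go([.4836,-.2287,.077],R.from_quat(r.get_state()["eef_rot"]))
E

```

```text
shift [-1.13 10.38  6.45] turn [0. 0. 0.]
```

```bash
python3 -m pendant '[[-0.1,0.7,0,0,0,0],[-0.1,0.9,0,0,0,0],[-0.1,0.9,0,0,0,0],[-0.1,0.9,0,0,0,0],[-0.1,0.9,0,0,0,0]]' -0.3
python3 -m pendant '[[-0.1,0.9,0,0,0,0],[-0.1,0.9,0,0,0,0],[-0.1,0.9,0,0,0,0],[-0.1,0.9,0,0,0,0],[-0.1,0.9,0,0,0,0]]'
python3 -m pendant '[[-0.13,0.9,0,0,0,0],[0,0.68,0,0,0,0],[0,0,0,0,0,-0.038],[0,0,0,0,0,-0.038],[0,0,0,0,0,-0.038]]'
python3 -m pendant '[[0,0,0,0,0,-0.038],[0,0,0,0,0,-0.038],[0,0,0,0,0,-0.038],[0,0,0,0,0,-0.038],[0,0,0,0,0,-0.038]]' >/dev/null
python3 -m pendant '[[0,0,0,0,0,-0.038],[0,0,0,0,0,-0.038],[0,0,0,0,0,-0.038],[0,0,0,0,0,-0.038],[0,0,0,0,0,-0.038]]' >/dev/null
python3 -m pendant '[[0,0,0,0,0,-0.038],[0,0,0,0,0,-0.038],[0,0,0,0,0,-0.038],[0,0,0,0,0,-0.038],[0,0,0,0,0,-0.038]]'
python3 -m pendant '[[0,0,0,0,0,-0.038],[0,0,0,0,0,-0.038],[0,0,0,0,0,-0.038],[0,0,0,0,0,-0.038],[0,0,0,0,0,0]]'
python3 - <<'E'
from h import *
print(r.get_state()["q"].round(2)); go([.4836,-.2287,.077],tool(np.radians(69)))
E
```

```text
clock: 16.52
tool_pos: [0.4747, -0.0766, 0.2348]
eef_rot: [0.998, 0.069, -0.001, -0.001]
contact_force: [0.2, -0.0, -1.0]
opening: 0.349
finger_force: 0.0
clock: 16.93
tool_pos: [0.4779, -0.1898, 0.2347]
eef_rot: [0.998, 0.069, -0.001, -0.001]
contact_force: [-0.4, -0.3, 0.3]
opening: 0.351
finger_force: 0.0
clock: 17.35
tool_pos: [0.4801, -0.2287, 0.2346]
eef_rot: [0.969, 0.248, -0.001, -0.001]
contact_force: [-0.7, -0.2, -0.2]
opening: 0.347
finger_force: 0.0
clock: 18.6
tool_pos: [0.4802, -0.2282, 0.2348]
eef_rot: [0.412, 0.911, 0.001, -0.001]
contact_force: [0.4, -0.6, -0.8]
opening: 0.35
finger_force: 0.0
clock: 19.02
tool_pos: [0.4801, -0.2285, 0.2348]
eef_rot: [0.186, 0.983, 0.001, -0.001]
contact_force: [-0.9, 0.4, 0.2]
opening: 0.349
finger_force: 0.0
[ 0.52  0.58 -0.25  1.85  0.2   0.74  1.35]
shift [-0.15  0.03  6.31] turn [ 0.001 -0.001 -0.003]
```

```bash
python3 -m pendant '[[-0.15,0.03,0.6,0,0,0],[0,0,1,0,0,0],[0,0,1,0,0,0],[0,0,1,0,0,0],[0,0,0.8,0,0,0]]'
python3 -m pendant '[[0,0,0.6,0,0,0],[0,0,0.5,0,0,0],[0,0,0.5,0,0,0],[0,0,0.31,0,0,0],[0,0,0,0,0,0]]'
python3 -m pendant '[[0,0,0,0,0,0],[0,0,0,0,0,0],[0,0,0,0,0,0],[0,0,0,0,0,0],[0,0,0,0,0,0]]' -1 20
python3 - <<'E'
from h import *
s=r.get_state(); print(s["moment"]); go([.4836,-.2287,.077],tool(np.radians(69)))
E
```

```text
clock: 19.43
tool_pos: [0.4835, -0.2291, 0.1237]
eef_rot: [0.19, 0.982, 0.001, -0.001]
contact_force: [0.5, 1.3, -1.1]
opening: 0.348
finger_force: 0.0
clock: 19.85
tool_pos: [0.4833, -0.2291, 0.0762]
eef_rot: [0.189, 0.982, 0.001, -0.002]
contact_force: [1.2, 0.1, 0.3]
opening: 0.35
finger_force: 0.0
clock: 20.27
tool_pos: [0.4852, -0.2289, 0.0785]
eef_rot: [0.187, 0.982, 0.001, 0.001]
contact_force: [1.2, 4.5, 1.9]
opening: 0.133
finger_force: 19.5
[ 0.83398528 -0.19644197  0.17684457]
shift [ 0.06 -0.02  0.06] turn [ 0.001  0.    -0.003]
```

```bash
python3 -m pendant '[[0.238,0.014,0,0,0,0.038],[0.238,0.014,0,0,0,0.038],[0.238,0.014,0,0,0,0.038],[0.238,0.014,0,0,0,0.038],[0.238,0.014,0,0,0,0.038]]'
python3 -m pendant '[[0.238,0.014,0,0,0,0.038],[0.238,0.014,0,0,0,0.038],[0.238,0.014,0,0,0,0.038],[0,0,0,0,0,0],[0,0,0,0,0,0]]'
cat >> h.py <<'E'
def wheel():
    s=r.get_state(); y=R.from_quat(s["eef_rot"]).apply([0,1,0]); c=np.array([.5015,-.182])
    v=s["tool_pos"][:2]-c
    print("q",s["q"].round(2),"yaw",np.degrees(np.arctan2(y[1],y[0])).round(1),"grasp ang",np.degrees(np.arctan2(v[1],v[0])).round(1),"r",np.hypot(*v).round(4),"F",s["contact_force"].round(1))
E
python3 -c "from h import *; wheel()"
```

```text
clock: 20.68
tool_pos: [0.4618, -0.2118, 0.0786]
eef_rot: [0.471, 0.882, 0.0, 0.001]
contact_force: [0.5, 1.1, 0.6]
opening: 0.133
finger_force: 19.6
clock: 21.1
tool_pos: [0.4534, -0.1949, 0.0785]
eef_rot: [0.617, 0.787, -0.0, -0.001]
contact_force: [-2.6, 3.5, 6.5]
opening: 0.133
finger_force: 19.6
q [ 0.29  0.8   0.05  2.09 -0.13  0.26  0.68] yaw 13.8 grasp ang -165.0 r 0.0497 F [-2.6  3.5  6.5]
```

```bash
python3 -m pendant '[[0.238,0.014,0,0,0,0.038],[0.238,0.014,0,0,0,0.038],[0.238,0.014,0,0,0,0.038],[0.238,0.014,0,0,0,0.038],[0.238,0.014,0,0,0,0.038]]'
python3 -m pendant '[[0.238,0.014,0,0,0,0.038],[0.238,0.014,0,0,0,0.038],[0.238,0.014,0,0,0,0.038],[0.238,0.014,0,0,0,0.038],[0.238,0.014,0,0,0,0.038]]'
python3 -m pendant '[[0,0,0,0,0,0],[0,0,0,0,0,0]]'
python3 -c "from h import *; wheel()"
```

```text
clock: 21.52
tool_pos: [0.4543, -0.1665, 0.0785]
eef_rot: [0.823, 0.568, -0.001, -0.001]
contact_force: [-4.4, 0.6, 6.8]
opening: 0.132
finger_force: 19.5
clock: 21.93
tool_pos: [0.4718, -0.1422, 0.0784]
eef_rot: [0.954, 0.301, -0.001, -0.002]
contact_force: [-4.8, 1.5, 7.4]
opening: 0.134
finger_force: 19.5
clock: 22.1
tool_pos: [0.473, -0.1413, 0.0784]
eef_rot: [0.953, 0.304, -0.001, -0.002]
contact_force: [-2.6, 4.2, 8.2]
opening: 0.129
finger_force: 20.4
q [ 0.04  0.83  0.27  2.09 -0.71  0.32 -0.05] yaw -54.6 grasp ang 125.0 r 0.0497 F [-2.6  4.2  8.2]
```

```bash
python3 -m pendant '[[0.238,0.014,0,0,0,0.038],[0.238,0.014,0,0,0,0.038],[0.238,0.014,0,0,0,0.038],[0.238,0.014,0,0,0,0.038],[0.238,0.014,0,0,0,0.038]]'
python3 -m pendant '[[0,0,0,0,0,0]]'
python3 -c "from h import *; wheel()"
```

```text
clock: 22.52
tool_pos: [0.5003, -0.1324, 0.0784]
eef_rot: [1.0, 0.007, -0.002, -0.002]
contact_force: [-4.9, 2.4, 8.0]
opening: 0.132
finger_force: 20.1
clock: 22.6
tool_pos: [0.5017, -0.1324, 0.0784]
eef_rot: [1.0, 0.008, -0.001, -0.001]
contact_force: [-2.0, 4.7, 8.9]
opening: 0.128
finger_force: 20.8
q [-0.1   0.88  0.47  2.02 -0.91  0.46 -0.49] yaw -89.1 grasp ang 89.7 r 0.0496 F [-2.   4.7  8.9]
```

```bash
python3 -m pendant '[[0.238,0.014,0,0,0,0.038],[0.238,0.014,0,0,0,0.038],[0.238,0.014,0,0,0,0.038],[0,0,0,0,0,0]]'
python3 -c "from h import *; wheel()"
```

```text
clock: 22.93
tool_pos: [0.5194, -0.1359, 0.0784]
eef_rot: [0.985, -0.17, -0.001, -0.001]
contact_force: [-0.7, 3.7, 7.9]
opening: 0.133
finger_force: 20.9
q [-0.14  0.92  0.55  1.97 -0.95  0.54 -0.82] yaw -109.6 grasp ang 68.8 r 0.0495 F [-0.7  3.7  7.9]
```

```bash
python3 -m pendant '[[0.238,0.014,0,0,0,0.038],[0.238,0.014,0,0,0,0.038],[0.238,0.014,0,0,0,0.038],[0,0,0,0,0,0]]'
python3 -c "from h import *; wheel()"
```

```text
clock: 23.27
tool_pos: [0.5346, -0.1453, 0.0785]
eef_rot: [0.939, -0.344, -0.001, -0.001]
contact_force: [-2.5, 2.8, 7.1]
opening: 0.132
finger_force: 21.0
q [-0.15  0.95  0.61  1.92 -0.97  0.6  -1.16] yaw -130.2 grasp ang 48.0 r 0.0494 F [-2.5  2.8  7.1]
```

```bash
python3 -m pendant '[[0.238,0.014,0,0,0,0.038],[0.238,0.014,0,0,0,0.038],[0,0,0,0,0,0]]'
python3 -c "from h import *; wheel()"
python3 -m pendant '[[0.238,0.014,0,0,0,0.038],[0.238,0.014,0,0,0,0.038],[0.07,0.002,0,0,0,0.012],[0,0,0,0,0,0],[0,0,0,0,0,0]]'
python3 -c "from h import *; wheel()"
```

```text
clock: 23.52
tool_pos: [0.5423, -0.1542, 0.0784]
eef_rot: [0.891, -0.453, -0.001, -0.001]
contact_force: [-2.5, 2.6, 7.1]
opening: 0.134
finger_force: 21.0
q [-0.15  0.96  0.64  1.89 -0.97  0.64 -1.39] yaw -143.9 grasp ang 34.2 r 0.0494 F [-2.5  2.6  7.1]
clock: 23.93
tool_pos: [0.5482, -0.1658, 0.0785]
eef_rot: [0.822, -0.57, -0.002, -0.0]
contact_force: [-3.7, 3.1, 7.5]
opening: 0.131
finger_force: 20.8
q [-0.14  0.98  0.67  1.87 -0.98  0.67 -1.65] yaw -159.5 grasp ang 19.1 r 0.0494 F [-3.7  3.1  7.5]
```

```bash
python3 -m pendant '[[0,0,0,0,0,0],[0,0,0,0,0,0],[0,0,0,0,0,0],[0,0,0,0,0,0]]' -0.3
python3 -m pendant '[[0,0,-0.3,0,0,0],[0,0,-0.6,0,0,0],[0,0,-0.8,0,0,0],[0,0,-1,0,0,0],[0,0,-1,0,0,0]]'
python3 -m pendant '[[0,0,-1,0,0,0],[0,0,-1,0,0,0],[0,0,-0.5,0,0,0],[0,0,0,0,0,0]]'
python3 - <<'E'
from h import *
p,d=optics.snapshot("top"); cv2.imwrite("pics/t4.png",p); crop("top",p,195,158,340,268,5.5,"pics/t4c.png")
E
```

```text
clock: 24.27
tool_pos: [0.5498, -0.1665, 0.0779]
eef_rot: [0.822, -0.57, 0.0, 0.0]
contact_force: [1.1, 0.8, -0.2]
opening: 0.349
finger_force: 0.0
clock: 24.68
tool_pos: [0.5492, -0.1662, 0.1717]
eef_rot: [0.821, -0.57, -0.0, 0.0]
contact_force: [0.5, 0.9, 0.1]
opening: 0.35
finger_force: 0.0
clock: 25.02
tool_pos: [0.5509, -0.1672, 0.2359]
eef_rot: [0.821, -0.57, 0.003, -0.001]
contact_force: [-0.7, -0.7, 0.5]
opening: 0.35
finger_force: 0.0
```

View pics/t4c.png

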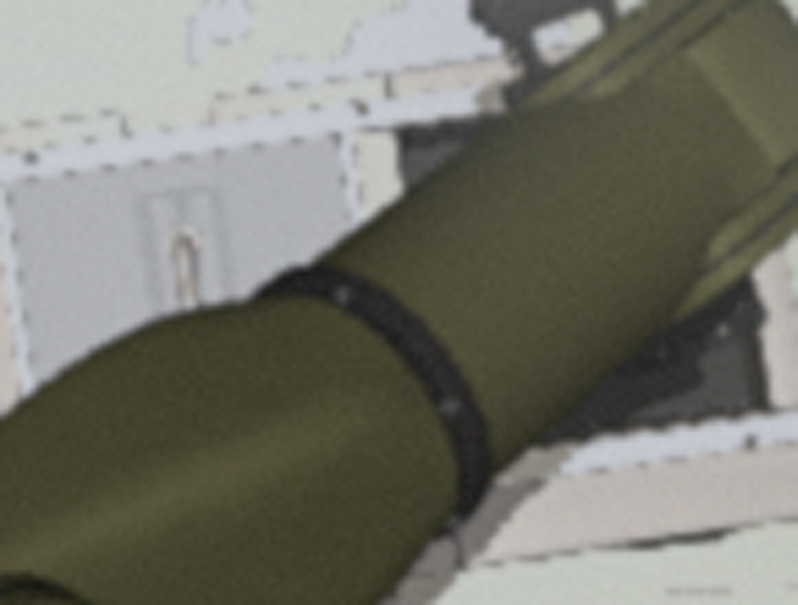

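```bash
python3 -m pendant '[[0.5,0.3,0,0,0,0],[0.9,0.5,0,0,0,0],[0.9,0.5,0,0,0,0],[0.9,0.5,0,0,0,0],[0.9,0.5,0,0,0,0]]'
python3 -m pendant '[[0.9,0.5,0,0,0,0],[0.9,0.5,0,0,0,0],[0.9,0.5,0,0,0,0],[0.9,0.5,0,0,0,0],[0.9,0.5,0,0,0,0]]'
python3 -m pendant '[[0.9,0.5,0,0,0,0],[0.9,0.5,0,0,0,0],[0.5,0.3,0,0,0,0],[0,0,0,0,0,0],[0,0,0,0,0,0]]'
python3 - <<'E'
from h import *
p,d=optics.snapshot("top"); cv2.imwrite("pics/t5.png",p)
a=cv2.resize(p[158:280,185:350],(792,586),interpolation=cv2.INTER_CUBIC); cv2.imwrite("pics/t5c.png",a)
E
```

```text
clock: 25.48
tool_pos: [0.5305, -0.2823, 0.2308]
eef_rot: [0.821, -0.57, -0.002, -0.0]
contact_force: [0.7, -0.1, -0.8]
opening: 0.349
finger_force: 0.0
clock: 25.9
tool_pos: [0.5113, -0.4096, 0.2305]
eef_rot: [0.821, -0.57, -0.002, -0.001]
contact_force: [0.1, -0.1, 1.1]
opening: 0.353
finger_force: 0.0
clock: 26.32
tool_pos: [0.5009, -0.4743, 0.2308]
eef_rot: [0.821, -0.571, -0.002, -0.001]
contact_force: [-0.4, -0.4, 0.1]
opening: 0.345
finger_force: 0.0
```

View pics/t5c.png

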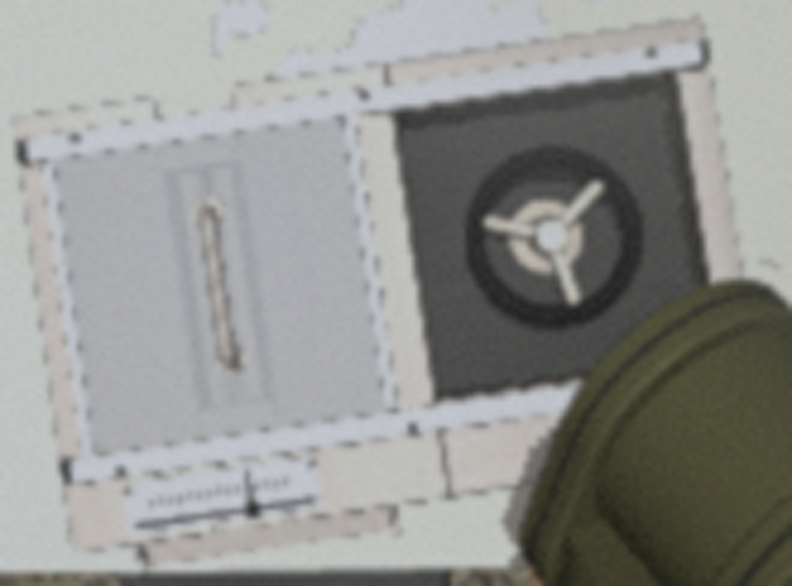

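```bash
python3 - <<'E'
from h import *
def P(x,y,z): return onz("top",(x+.5)/4.8-.5+185,(y+.5)/4.8-.5+158,z)
c=np.array([.5018,-.182,0]); t=[]
for x,y in((601,184),(486,221),(575,302)):
    v=P(x,y,.088)-c; a=np.arctan2(v[1],v[0]); t.append((-(a-.13))%(2*np.pi/3)+4*np.pi/3)
print(t,np.mean(t))
# pointer blob: centroid of dark pixels at ptr, vs first picture (theta 1.02)
S=R.from_euler('z',-.13)
for f,x0 in(("top0",175),("t5",252)):
    g=255-cv2.cvtColor(cv2.imread(f"pics/{f}.png"),cv2.COLOR_BGR2GRAY).astype(float)
    y0=518 if f=="top0" else 506; u,v=int(x0/4.8+185),int(y0/4.8+158)
    w=g[v-3:v+4,u-4:u+5]; w=np.clip(w-170,0,None); yy,xx=np.mgrid[v-3:v+4,u-4:u+5]
    q=onz("top",(w*xx).sum()/w.sum(),(w*yy).sum()/w.sum(),.109); print(f,w.sum(),S.apply(q-[.4881,-.0756,0]).round(4))
E
```

```text
[np.float64(5.0862545208449825), np.float64(5.070425412027156), np.float64(5.0639010986763475)] 5.073527010516162
top0 167.0 [-0.1395  0.1519  0.109 ]
t5 71.0 [-0.1395  0.1035  0.109 ]
```

The pointer at (252,508) sits on the long line at (250,480), and the spokes and pointer both give about 5.07 rad. The guard is fully shut. Handing in.

```bash
python3 -c "from plant import r; print(r.finish_job())"
```

```text
the job is handed in; nothing more can be done
None
```

I handed the job in at about 26 s: the scraper lies flat on the board, the guard is fully shut, and the handwheel is let go at about 5.07 rad (measured from the pictures), with the pointer on the long line; no verdict came back.

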